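# Close the craft jars with the lids from the pile

### The arm

A 6-joint arm with a two-finger parallel gripper is mounted at the origin on the work surface; the furniture and walls round the work are solid. World frame = base frame: x ahead of the robot, y to its left, z up, the work surface at z = 0. Lengths are in mm, angles in rad, forces in N, time in s.
With the tool pointing down it reaches from about 325 to 875 mm from the base axis. Payload 4.4 kg.
Tool frame: the origin (TCP) lies on the centre line of the jaws, within the pads' length; the fingertips stand ahead of it and the grasp point (between the pads) lies 6 mm ahead of it (ctrl.tcp_to_tips is the z of the fingertips in the tool frame, in mm); z points along the fingers, y is the line along which they close (so a half turn about z gives the same grasp; the last joint's range is limited). The gripper opens to 85 mm and grips with 20 to 120 N. Pads are 22 mm wide; open, the fingers measure 114 mm over their backs; the gripper's body (76 mm by 85 mm) begins 54 mm behind the grasp point. The pads swing forward as they close: fully open they stand 13 mm farther back than shut.
Start: joints at [0.997, 0.207, 1.542, -0, 1.393, -0.15], TCP at [236.465, 524.129, 256.282] pointing down, gripper open.
Joint ranges: [-2.73, 2.73], [-0.86, 2.22], [0.23, 2.46], [-1.11, 4.25], [0.08, 2.63], [-2.82, 2.82]. Speed limits (rad/s): [2.79, 2.79, 3.14, 3.14, 3.14, 3.14].

### API

Orientations are given as a 3x3 rotation matrix whose columns are the frame's x, y, z axes.
In Python, from plant import ctrl, sensors, optics gives the robot as it stands. Calls block until the motion is done:
- ctrl.move_ptp(position, orientation): joint-space move of the TCP to a pose.
- ctrl.move_l(position, rot=None, vel=150, threshold=None): straight line of the TCP; rot=None keeps the orientation; vel is the mean speed in mm/s. With threshold (N) it stops when the force on the tool has changed by that much, and returns True; else False.
- ctrl.set_joints(angles): joint-space move.
- ctrl.gripper_to(opening, force=None): finger opening in mm; force is the grip in N (None keeps the last); returns when the fingers have stopped.
- ctrl.hold(seconds).
- ctrl.solve_ik(position, orientation): joint angles nearest the present ones, or None.
- sensors.read_state(): the state.
- optics.grab_frame(name): name is "scene" or "side" or "wrist"; returns (picture, depth): 384x512x3 uint8, red, green, blue; 384x512 float32, mm along the optical axis (not along the pixel's ray), 0 where there is no reading.
- optics.camera_params(name): a dict with "mtx" (3x3 intrinsics, pixels), "k1" (the pictures are not rectified: a ray, as slopes to the right and down, at radius r is drawn at 1 + k1 r^2 times it, then the intrinsics apply), "R" (3x3) and "t" (3): a world point X has camera coordinates R X + t; the wrist camera has in their place "T_tool_cam" (4x4, takes a point from camera to tool coordinates, whose origin is the TCP and whose axes are the flange's). Camera axes: x right, y down, z forward; pixel columns grow to the right and rows downward; lengths in mm; the calibration is good to about 2 mm. A picture is of the moment at which its call begins: read the wrist's pose just before it. camera_params takes no time and is no camera call.
A pose or a line that the arm cannot do raises ctrl.MotionError and nothing moves.
- ctrl.finish_job(): hands the job in; it is judged then, once.
The state is a dict: "t": time; "q": joint angles; "qvel": joint speeds; "tau": joint torques, N m; "eef_pos": TCP position; "eef_rot": TCP orientation; "force": force on the tool from outside, world axes, zero at the start; "wrist_torque": the same for the moment, N m; "grip_width": finger opening in mm; "grasp_force": force on a finger pad.
Only numpy, scipy, OpenCV 4.12 (cv2) and the standard library are available. Lean on these libraries where they do the work, as an engineer would, in place of code of your own. Each camera call takes 0.05 s, during which the arm holds its last target. There are 200 camera calls.

### The job

The craft lesson is over: take the pile of wooden lids apart and close each of the four open off-white jars with the lid that fits it, plug down in the mouth and disc lying flat on the rim. Leave the jars standing upright about where they are, and do not disturb the small plastic beaker.

Things in the scene. Friction and masses are not known exactly. Their poses are not given: they have to be found in the camera images.
- lid_xl: Round wooden jar lid, at the bottom of the pile at the start: disc 68 mm across, 12 mm thick; dark rubber plug under it, 9 mm deep, 55 mm across, tapering over its lower 6 mm to 47 mm. Height 21 mm. Origin: centre of the plug's foot (lowest point); z up. Piled plug down, 21 mm apart. Fits only the 59 mm mouth; seated, its disc lies on the rim, origin 69 mm above the jar's.
- lid_l: Round wooden jar lid, second from the bottom of the pile at the start: disc 56 mm across, 12 mm thick; dark rubber plug under it, 9 mm deep, 43 mm across, tapering over its lower 6 mm to 35 mm. Height 21 mm. Origin: centre of the plug's foot (lowest point); z up. Piled plug down, 21 mm apart. Fits only the 47 mm mouth; seated, its disc lies on the rim, origin 49 mm above the jar's.
- lid_m: Round wooden jar lid, third from the bottom of the pile at the start: disc 44 mm across, 12 mm thick; dark rubber plug under it, 9 mm deep, 31 mm across, tapering over its lower 6 mm to 23 mm. Height 21 mm. Origin: centre of the plug's foot (lowest point); z up. Piled plug down, 21 mm apart. Fits only the 35 mm mouth; seated, its disc lies on the rim, origin 61 mm above the jar's.
- lid_s: Round wooden jar lid, on top of the pile at the start: disc 33 mm across, 12 mm thick; dark rubber plug under it, 9 mm deep, 20 mm across, tapering over its lower 6 mm to 12 mm. Height 21 mm. Origin: centre of the plug's foot (lowest point); z up. Piled plug down, 21 mm apart. Fits only the 24 mm mouth; seated, its disc lies on the rim, origin 37 mm above the jar's.
- jar_xl: Open straight-sided off-white ceramic jar, widest and tallest, two thirds full of orange-brown and white shells: 65 mm across outside, mouth 59 mm across, wall 3 mm, 78 mm tall. Loose on the table. Origin: centre of its underside; z up, rim 78 mm above it. The tapered plug finds the mouth from up to 5 mm off-centre.
- jar_l: Open straight-sided off-white ceramic jar, second widest, lower than the third, two thirds full of flat round buttons: 53 mm across outside, mouth 47 mm across, wall 3 mm, 58 mm tall. Loose on the table. Origin: centre of its underside; z up, rim 58 mm above it. The tapered plug finds the mouth from up to 5 mm off-centre.
- jar_m: Open straight-sided off-white ceramic jar, third widest, taller than the second, two thirds full of round wooden beads: 41 mm across outside, mouth 35 mm across, wall 3 mm, 70 mm tall. Loose on the table. Origin: centre of its underside; z up, rim 70 mm above it. The tapered plug finds the mouth from up to 5 mm off-centre.
- jar_s: Open straight-sided off-white ceramic jar, narrowest and lowest, two thirds full of short wooden sticks: 30 mm across outside, mouth 24 mm across, wall 3 mm, 46 mm tall. Loose on the table. Origin: centre of its underside; z up, rim 46 mm above it. The tapered plug finds the mouth from up to 5 mm off-centre.
- cup_1: Small clear plastic beaker, 46 mm across, 47 mm tall, loose and light, standing on the table beside the work. Origin: centre of its underside. To be left alone.
There are look-alikes about, which are no part of the job. Leave any pink, purple or yellow look-alike of the lid_s alone.

How it is judged:
By the outcome, as a careful person would: the job done as asked, in the order asked, and still so for the second after the job is handed in, with the robot touching nothing.
It also fails if it takes over 96 s, if anything falls off the work surface, if the arm or the gripper's body presses on something with over 40 N, if the wrist force passes 120 N, or if a joint passes its speed limit or range.

## Working session

There is one attempt and no reset: what is moved stays moved. The work goes in short steps, each a Python script; the robot and the scene stay as the last script left them, time stands still between calls to the robot, and variables do not carry over. Pictures are saved under pics/ and viewed, at most 14 in all, crops included, and the job is handed in when it is done.

```bash
ls; mkdir -p pics; python3 - <<'E'
from plant import ctrl,sensors,optics
import cv2,numpy as np
for n in("scene","side"):
    p,d=optics.grab_frame(n); cv2.imwrite(f"pics/{n}0.png",cv2.cvtColor(p,cv2.COLOR_RGB2BGR)); np.savez(f"{n}0.npz",p=p,d=d)
    print(optics.camera_params(n))
print(optics.camera_params("wrist"),ctrl.tcp_to_tips,sensors.read_state())
E
```

```text
pics
{'mtx': array([[463.54203845,   0.        , 254.40956383],
       [  0.        , 463.54203845, 195.36266668],
       [  0.        ,   0.        ,   1.        ]]), 'k1': -0.11476449791270105, 'R': array([[ 0.87539042, -0.48335662,  0.00761463],
       [-0.29985609, -0.55527947, -0.77572613],
       [ 0.37918061,  0.67677993, -0.63102376]]), 't': array([-445.5808148 ,  229.90799161, 1153.84131845])}
{'mtx': array([[481.61013532,   0.        , 256.54242687],
       [  0.        , 481.61013532, 195.82317616],
       [  0.        ,   0.        ,   1.        ]]), 'k1': 0.052367350413094135, 'R': array([[-0.98991054, -0.14160794, -0.00493091],
       [-0.08390425,  0.61386504, -0.78493936],
       [ 0.11418056, -0.77660602, -0.61955298]]), 't': array([ 503.76151565,   59.07222669, 1161.54918476])}
{'mtx': array([[315.93816691,   0.        , 257.1363629 ],
       [  0.        , 315.93816691, 193.88902658],
       [  0.        ,   0.        ,   1.        ]]), 'k1': -0.08326767635782921, 'T_tool_cam': array([[-4.42831741e-04, -9.61349961e-01, -2.75328998e-01,
         6.96700128e+01],
   
[... 348 characters left out ...]
,
        1.39352238e+00, -1.50490412e-01]), 'qvel': array([-0.00125614, -0.00202199, -0.00398189,  0.00074698,  0.00129885,
        0.00065112]), 'tau': array([-7.15508177e-04, -3.84091437e+01, -2.92550737e+01, -2.69735128e-04,
        4.88086604e-03,  7.65135496e-06]), 'eef_pos': array([236.09065991, 523.60176282, 255.23115988]), 'eef_rot': array([[-9.11536652e-01,  4.11217150e-01, -1.17785686e-03],
       [ 4.11218678e-01,  9.11535079e-01, -1.73181748e-03],
       [ 3.61504799e-04, -2.06297185e-03, -9.99997807e-01]]), 'force': array([ 1.10545432, -0.13869273, -0.04770666]), 'wrist_torque': array([-0.00782159, -0.0202926 ,  0.00078203]), 'grasp_force': 0.0, 'grip_width': 85.04688385119984}
```

View pics/scene0.png

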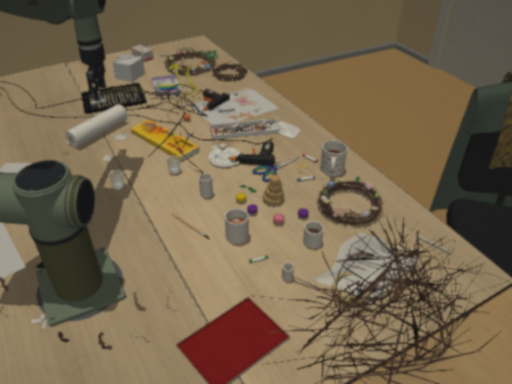

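View pics/side0.png

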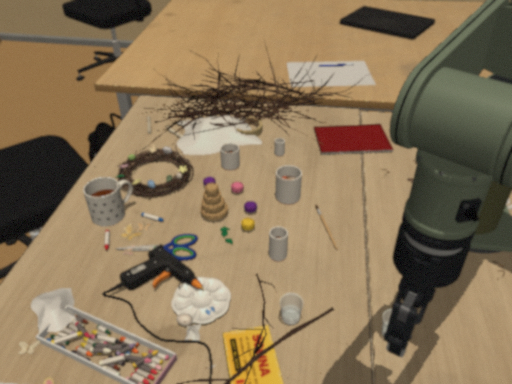

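Scene view: pile at (274,192), jar_xl (236,226), jar_l (313,235), jar_m (206,186), jar_s (288,272), beaker (175,166). Side view: pile at (213,204), xl (288,184), l (230,156), m (278,243), s (279,147), beaker (291,308). The small look-alike lids (pink, purple, yellow) lie around the pile.

```bash
cat >h.py <<'E'
import numpy as np,cv2
from scipy.optimize import least_squares
from plant import ctrl,sensors,optics
def cloud(n,d,st=None):
    c=optics.camera_params(n); h,w=d.shape
    k=np.zeros(5);k[0]=c['k1']
    uv=np.stack(np.meshgrid(np.arange(w),np.arange(h)),-1).reshape(-1,1,2).astype(np.float64)
    xy=cv2.undistortPoints(uv,c['mtx'],k).reshape(-1,2)
    P=np.c_[xy,np.ones(len(xy))]*d.reshape(-1,1)
    if n=='wrist':
        T=c['T_tool_cam'];P=P@T[:3,:3].T+T[:3,3]
        P=P@st['eef_rot'].T+st['eef_pos']
    else: P=(P-c['t'])@c['R']
    P[d.ravel()<=0]=np.nan
    return P.reshape(h,w,3)
def circ(Q,r,c0):
    # free-centre fit of a ring of known radius
    f=lambda c:np.hypot(Q[:,0]-c[0],Q[:,1]-c[1])-r
    s=least_squares(f,c0,loss='soft_l1',f_scale=1.);return s.x,np.median(abs(s.fun))
E
python3 - <<'E'
from h import *
px={'xl':((236,226),(288,184),65,59,78),'l':((313,235),(230,156),53,47,58),'m':((206,186),(278,243),41,35,70),'s':((288,272),(279,147),30,24,46),'cup':((175,166),(291,308),46,43,47),'pile':((274,192),(213,204),33,33,84)}
for i,n in enumerate(("scene","side")):
    z=np.load(n+"0.npz");P=cloud(n,z['d'])
    T=P.reshape(-1,3)
    for k,v in px.items():
        u,w=v[i];c=P[w,u]
        Q=T[(np.hypot(T[:,0]-c[0],T[:,1]-c[1])<60)]
        H=Q[abs(Q[:,2]-v[4])<5]
        H=H if k=='pile' else H
        o=(np.round(np.median(Q[:,2][Q[:,2]<8]),1),np.round(np.percentile(Q[:,2],99),1))
        if len(H)<8: print(n,k,c.round(),o,'few');continue
        if k=='pile': print(n,k,c.round(),o,H.mean(0).round(1),len(H));continue
        a,e=circ(H,(v[2]+v[3])/4,H[:,:2].mean(0)); print(n,k,c.round(),o,a.round(1),e.round(1),len(H))
E
```

```text
scene xl [420. -59.  71.] (np.float64(1.1), np.float64(79.9)) [434.8 -32.2] 1.1 104
scene l [ 590. -174.   57.] (np.float64(1.0), np.float64(59.9)) [ 606.9 -152.6] 1.0 101
scene m [431. 161.  51.] (np.float64(1.3), np.float64(71.7)) [437.2 180.2] 1.1 60
scene s [ 471. -240.   42.] (np.float64(1.8), np.float64(58.7)) [ 477.5 -228.9] 1.0 63
scene cup [393. 324.  36.] (np.float64(1.6), np.float64(48.6)) [393.4 345.4] 1.2 53
scene pile [602.  48.  43.] (np.float64(1.4), np.float64(87.2)) [607.8  57.5  84.5] 72
side xl [431.  -0.  65.] (np.float64(1.0), np.float64(79.6)) [433.9 -31. ] 1.1 124
side l [ 600. -129.   47.] (np.float64(0.9), np.float64(59.6)) [ 605.6 -151.9] 1.1 89
side m [434. 199.  57.] (np.float64(1.0), np.float64(71.3)) [436.4 180.4] 0.9 118
side s [ 475. -214.   33.] (np.float64(1.1), np.float64(49.0)) [ 476.3 -227.8] 1.1 46
side cup [394. 336.  19.] (np.float64(0.0), np.float64(47.2)) [393.7 344.9] 1.1 119
side pile [604.  71.  41.] (np.float64(0.7), np.float64(86.0)) [607.1  61.8  84.1] 116
```

```bash
cat >>h.py <<'E'
def R(f): s,c=np.sin(f),np.cos(f);return np.array([[-c,s,0],[s,c,0],[0,0,-1.]])
def wrist(name):
    st=sensors.read_state();p,d=optics.grab_frame('wrist');P=cloud('wrist',d,st)
    cv2.imwrite(f"pics/{name}.png",cv2.cvtColor(p,cv2.COLOR_RGB2BGR));np.savez(name+".npz",p=p,d=d,P=P)
    return p,d,P,st
E
python3 - <<'E'
from h import *
ctrl.move_ptp([607,60,300],R(0));ctrl.hold(.2)
for w in (85,68,56,44,33):
    if w<85: ctrl.gripper_to(w)
    p,d,P,st=wrist(f'w{w}')
    L=(P-st['eef_pos'])@st['eef_rot']
    m=(d>0)&(L[...,2]<60)&(L[...,2]>-60)
    Q=L[m]; print(w,st['grip_width'].round(1),ctrl.tcp_to_tips,len(Q), Q[:,2].max().round(1) if len(Q) else '', np.percentile(Q,98,axis=0).round(1) if len(Q) else '')
print(sensors.read_state()['t'],sensors.read_state()['eef_pos'])
E
```

```text
Traceback (most recent call last):
AttributeError: 'float' object has no attribute 'round'
```

```bash
python3 - <<'E'
from h import *
for w in (85,68,56,44,33):
    if w<85: ctrl.gripper_to(w)
    p,d,P,st=wrist(f'w{w}')
    L=(P-st['eef_pos'])@st['eef_rot']
    m=(d>0)&(L[...,2]<60)&(L[...,2]>-60)
    Q=L[m]; print(w,st['grip_width'],ctrl.tcp_to_tips,len(Q), Q[:,2].max().round(1) if len(Q) else '', np.percentile(Q,98,axis=0).round(1) if len(Q) else '')
ctrl.gripper_to(60)
print(sensors.read_state()['t'],sensors.read_state()['eef_pos'])
E
```

```text
85 85.7799623245246 25.0 30272 13.7 [17.4 68.6  4.4]
68 68.28843672600422 25.0 31530 19.7 [17.4 63.5  8.8]
56 56.36940792938943 25.0 31936 22.5 [17.4 60.  10.7]
44 43.94972419186786 25.0 32440 24.5 [17.4 57.3 11.5]
33 33.090799687275876 25.0 32724 25.9 [17.4 55.2 11.6]
4.25 [607.01162189  60.00636858 300.0123711 ]
```

View pics/w56.png

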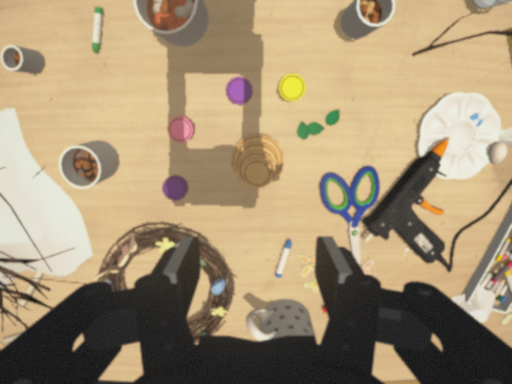

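The wrist view shows the pile at (256,165), with purple lids at (175,187) and (239,90), pink at (181,129) and yellow at (291,87). The jars lie clear of it.

```bash
python3 - <<'E'
from h import *
z=np.load('w33.npz');P=z['P'];T=P.reshape(-1,3)
for n,(u,v) in dict(pur1=(175,187),pink=(181,129),pur2=(239,90),yel=(291,87),leaf=(318,128),sciss=(340,180)).items(): print(n,P[v,u].round(1))
for n in('wrist','scene','side'):
    if n!='wrist': T=cloud(n,np.load(n+'0.npz')['d']).reshape(-1,3)
    near=np.hypot(T[:,0]-607,T[:,1]-60)<45
    for k,zz,r in(('s',84,16.5),('m',63,22),('l',42,28),('xl',21,34)):
        Q=T[near&(abs(T[:,2]-zz)<3.5)]
        if len(Q)<5: print(n,k,len(Q)); continue
        # penalise points outside known disc, and pull outward extremes in
        f=lambda c:np.maximum(np.hypot(Q[:,0]-c[0],Q[:,1]-c[1])-r,0)
        h=cv2.convexHull(Q[:,:2].astype(np.float32)).reshape(-1,2)
        g=least_squares(lambda c:np.hypot(h[:,0]-c[0],h[:,1]-c[1])-r,[607,60],loss='soft_l1').x
        print(n,k,len(Q),Q.mean(0).round(1),'hull',g.round(1),'min/max',Q.min(0).round(1),Q.max(0).round(1))
T=P.reshape(-1,3)
for k,c,r,h in(('xl',(434.5,-31.6),31,78),('l',(606,-152),25,58),('s',(477,-228),13.5,46),('m',(437,180),19,70)):
    Q=T[(np.hypot(T[:,0]-c[0],T[:,1]-c[1])<r+8)&(abs(T[:,2]-h)<5)]
    print(k,len(Q),Q[:,2].max() if len(Q) else '',circ(Q,r,c) if len(Q)>5 else '')
E
```

```text
pur1 [641.1 -47.1  21.8]
pink [566.9 -35.   20. ]
pur2 [520.7  37.9  19.7]
yel [517.2 100.5  20.9]
leaf [566.9 137.9   6.1]
sciss [634.8 170.2   9.3]
wrist s 695 [608.4  59.9  83.4] hull [609.1  59.9] min/max [593.   43.4  80.6] [624.3  75.9  85.6]
wrist m 386 [602.5  57.1  62.3] hull [609.4  59. ] min/max [587.5  37.8  59.7] [630.8  80.3  64.7]
wrist l 482 [596.9  61.4  41.3] hull [608.2  59.6] min/max [581.3  32.9  38.6] [633.8  86.3  43.7]
wrist xl 526 [591.7  61.5  20.5] hull [607.3  60.1] min/max [573.6  26.4  17.7] [634.8  93.9  23.7]
scene s 62 [609.2  57.7  84.6] hull [609.3  58.4] min/max [590.2  42.1  80.6] [626.7  74.3  87.3]
scene m 77 [604.4  49.9  63.6] hull [607.9  56.2] min/max [586.   32.4  59.6] [631.5  79.6  66.4]
scene l 87 [600.8  49.4  42.6] hull [608.   58.5] min/max [580.7  31.1  38.5] [634.8  81.3  45.4]
scene xl 107 [596.9  45.3  21.6] hull [606.3  57.9] min/max [572.5  24.7  17.6] [638.   86.4  24.5]
side s 102 [607.   60.9  84.5] hull [606.9  59.9] min/max [591.7  42.1  81. ] [623.   76.4  87.4]
side m 105 [606.1  66.9  63.8] hull [608.2  58.3] min/max [586.9  45.3  59.6] [629.4  79.   66.5]
side l 155 [602.7  69.6  42.4] hull [607.4  58.4] min/max [579.8  36.1  38.6] [635.4  85.8  45.4]
side xl 189 [600.1  75.2  21.6] hull [605.3  60.3] min/max [571.7  36.4  17.6] [638.9  95.4  24.4]
xl 360 79.79823642191178 (array([435.04437593, -30.69673711]), np.float64(0.7098946043983734))
l 469 59.615935932721214 (array([ 606.83984116, -150.95694577]), np.float64(0.819685941421163))
s 274 47.70426648182834 (array([ 477.698889  , -227.10390264]), np.float64(0.798681022742632))
m 255 71.50224472936932 (array([437.68942353, 179.74060233]), np.float64(0.7752853424255903))
```

```bash
cat >>h.py <<'E'
LID={'s':(608.5,59.7,63,33,23.6),'m':(608.5,58.9,42,44,22.5),'l':(608,59.2,21,56,20.6),'xl':(606.5,59.8,0,68,18)}
JAR={'s':(477,-228,37),'m':(437.2,180,61),'l':(606.4,-151.8,49),'xl':(434.6,-31.2,69)}
def t(): return round(sensors.read_state()['t'],2)
def do(k):
    x,y,z,w,tip=LID[k]; X,Y,Z=JAR[k]
    g=10+tip                      # TCP above lid origin: tips 1 mm above disc underside
    ctrl.gripper_to(min(w+16,85)); ctrl.move_ptp([x,y,z+g+45],R(0)); ctrl.move_l([x,y,z+g],vel=120)
    ctrl.gripper_to(w-6,force=35); s=sensors.read_state(); print(k,'grip',s['grip_width'],s['grasp_force'],t())
    if abs(s['grip_width']-w)>4: print('BAD GRIP');return False
    ctrl.move_l([x,y,z+g+12],vel=60); top=max(z+35,Z+40)
    ctrl.move_l([x,y,top+g],vel=200); print('lift',sensors.read_state()['grip_width'],t())
    ctrl.move_ptp([X,Y,Z+g+40],R(0)); ctrl.move_l([X,Y,Z+g+13],vel=120); ctrl.hold(.1)
    hit=ctrl.move_l([X,Y,Z+g+.5],vel=30,threshold=12)
    s=sensors.read_state(); print('down',hit,'above seat',s['eef_pos'][2]-Z-g,'F',np.round(s['force'],1),s['grip_width'],t())
    if hit and s['eef_pos'][2]-Z-g>4: print('HIGH'); return False
    ctrl.gripper_to(min(w+12,85)); ctrl.move_l([X,Y,Z+g+45],vel=150); print('done',t()); return True
E
python3 - <<'E'
from h import *
for k in LID:  # reach check
    print([ctrl.solve_ik([*JAR[k][:2],z],R(0)) is not None for z in(JAR[k][2]+30,JAR[k][2]+80)],end='')
do('s')
p,d,P,st=wrist('after_s')
p,d=optics.grab_frame('side');cv2.imwrite('pics/side1.png',cv2.cvtColor(cv2.resize(p[100:300,140:400],None,fx=3,fy=3),cv2.COLOR_RGB2BGR))
T=cloud('side',d).reshape(-1,3);Q=T[np.hypot(T[:,0]-477,T[:,1]+228)<17];print(Q[Q[:,2]>54].mean(0),Q[:,2].max())
E
```

```text
[True, True][True, True][True, True][True, True]s grip 31.464947686407452 34.70622360706329 6.02
lift 30.989898043962587 6.63
down True above seat 1.8819252021940613 F [-0.9  0.8  5.4] 31.430463355902507 8.74
done 9.47
[ 475.93109657 -225.84790592   80.92107719] 253.02787148339291
```

View pics/side1.png

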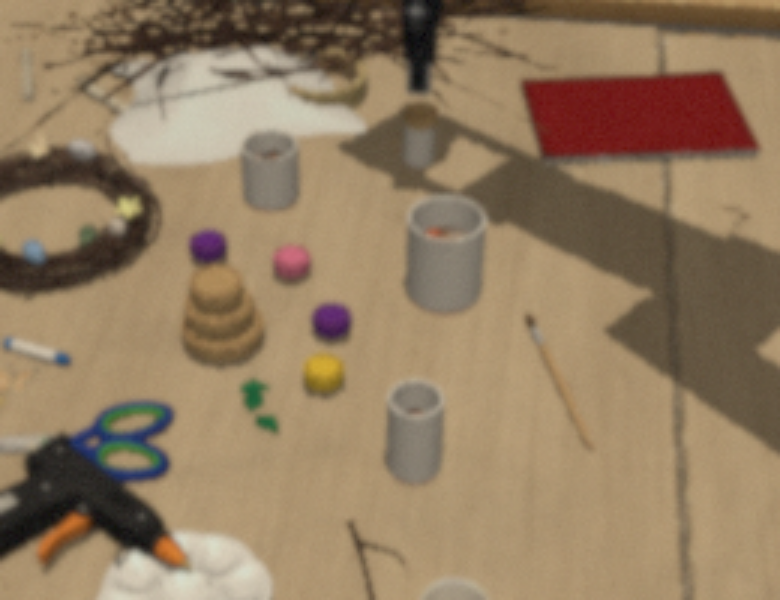

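Lid_s sits on jar_s (420,115 in the crop), and the remaining three-lid pile stands undisturbed. I'll check the seat height numerically, then carry on with lid_m.

```bash
cat >>h.py <<'E'
H={'s':58,'m':82,'l':70,'xl':90}
def check(k,n='wrist',P=None):
    X,Y,_=JAR[k]
    if P is None: P=wrist(f'chk_{k}')[2] if n=='wrist' else cloud(n,optics.grab_frame(n)[1])
    T=P.reshape(-1,3); r=LID[k][3]/2
    Q=T[(np.hypot(T[:,0]-X,T[:,1]-Y)<r+8)&(abs(T[:,2]-H[k])<8)]
    A=np.c_[Q[:,:2]-[X,Y],np.ones(len(Q))];q=Q
    for _ in range(4):
        c=np.linalg.lstsq(np.c_[q[:,:2]-[X,Y],np.ones(len(q))],q[:,2],rcond=None)[0]; q=Q[abs(A@c-Q[:,2])<2.5]
    print('check',k,n,len(q),'top z',c[2].round(2),'want',H[k],'slope',c[:2].round(3),'ctr',q[:,:2].mean(0).round(1) if len(q) else '')
E
python3 - <<'E'
from h import *
check('s',P=np.load('after_s.npz')['P'])
print(do('m'))
check('m'); check('s','side'); check('m','side');check('s','scene');print(t())
E
```

```text
check s wrist 2200 top z 57.58 want 58 slope [ 0.009 -0.   ] ctr [ 475.4 -228. ]
m grip 42.09654073737403 35.67224442958832 11.89
lift 42.0347948576888 12.62
down True above seat 1.3760930967547438 F [-1.7 -0.3  5.9] 42.40132925408292 14.39
done 15.12
True
check m wrist 3961 top z 81.61 want 82 slope [ 0.006 -0.   ] ctr [436.3 180.2]
check s side 0 top z 0.0 want 58 slope [0. 0.] ctr 
check m side 169 top z 82.69 want 82 slope [ 0.012 -0.011] ctr [435.9 184.7]
check s scene 94 top z 58.87 want 58 slope [-0.005  0.017] ctr [ 475.8 -228.9]
15.32
```

Both lids are seated flat. Next are lid_l and lid_xl; I'll stop if either goes wrong.

```bash
python3 - <<'E'
from h import *
if do('l'):
    check('l')
    if do('xl'):
        check('xl')
        ctrl.move_ptp([300,350,280],R(0))
print(t(),ctrl.gripper_to(85))
for n in('scene','side'):
    p,d=optics.grab_frame(n);P=cloud(n,d)
    for k in H: check(k,n,P)
    a=p[140:300,140:360] if n=='scene' else p[100:350,140:400]
    cv2.imwrite(f'pics/{n}9.png',cv2.cvtColor(cv2.resize(a,None,fx=2.3,fy=2.3,interpolation=cv2.INTER_CUBIC),cv2.COLOR_RGB2BGR))
E
```

```text
l grip 54.54087010315303 37.27237164974213 17.32
lift 54.28762375771192 18.1
down True above seat 1.7243249770838744 F [-0.3 -0.2  4.7] 54.34827143644038 19.85
done 20.58
check l wrist 6546 top z 69.63 want 70 slope [ 0.004 -0.001] ctr [ 604.5 -151.8]
xl grip 66.25556963581757 39.475995898246765 22.64
lift 66.1991508095234 23.62
down True above seat 1.573639487938479 F [-0.2  0.8  5.8] 66.3210870255069 25.32
done 26.06
check xl wrist 9921 top z 89.67 want 90 slope [ 0.003 -0.001] ctr [432.  -31.2]
27.68 False
check s scene 92 top z 58.93 want 58 slope [0.003 0.079] ctr [ 477.  -229.1]
check m scene 91 top z 83.06 want 82 slope [-0.003  0.044] ctr [436.5 178.4]
check l scene 213 top z 71.67 want 70 slope [0.011 0.033] ctr [ 605.1 -154.2]
check xl scene 302 top z 91.42 want 90 slope [0.009 0.011] ctr [433.4 -33.4]
check s side 58 top z 58.47 want 58 slope [-0.061 -0.065] ctr [ 475.7 -226. ]
check m side 232 top z 83.01 want 82 slope [ 0.    -0.009] ctr [436.5 180.9]
check l side 176 top z 70.76 want 70 slope [ 0.024 -0.024] ctr [ 604.5 -150.6]
check xl side 340 top z 90.95 want 90 slope [-0.005 -0.012] ctr [432.9 -29.9]
```

View pics/side9.png

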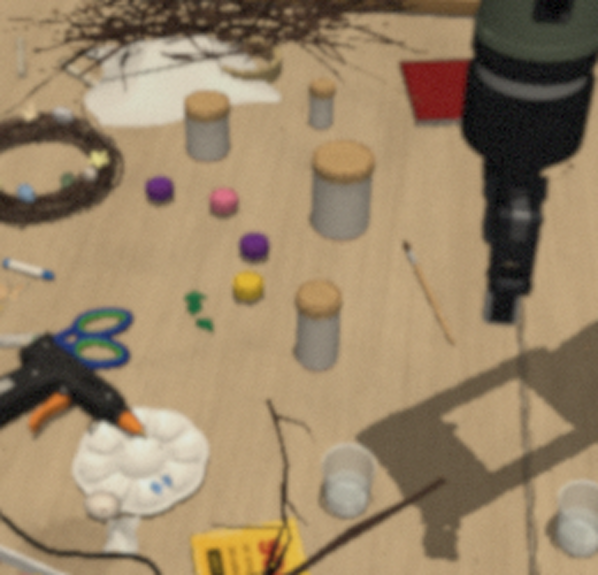

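All four jars are closed with their lids flat, at (207,105), (322,88), (343,160) and (318,298). The beaker at (348,480) and the look-alikes haven't moved, so I'm handing the job in.

```bash
python3 -c "
from plant import ctrl
ctrl.hold(.5);print(ctrl.finish_job())"
```

```text
the job is handed in; nothing more can be done
None
```

The job is handed in at about 28 s on the robot's clock: each of the four jars is closed with its own lid, measured flat and at the right height (within about 2 mm), and the beaker and look-alikes were left alone.

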